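Tip a tomato into a gratin dish and hold the dish out, free ear first

ROBOT

A 7-joint arm with a two-finger parallel gripper is mounted at the origin on a cart in front of the work surface, level with it; the furniture and walls round the work are solid. World frame = base frame: x ahead of the robot, y to its left, z up, the work surface at z = 0. Lengths are in m, angles in rad, forces in N, time in s.
With the tool pointing down it reaches from about 0.4 to 0.875 m from the base axis. Payload 19.3 kg.
Tool frame: the origin (TCP) lies between the finger pads; the fingertips stand bot.tcp_to_tips ahead of it and the grasp point (between the pads) lies 2 mm behind it (bot.tcp_to_tips is the distance from the TCP to the fingertips, in m); z points along the fingers, y is the line along which they close (so a half turn about z gives the same grasp; the last joint's range is limited). The gripper opens to 85 mm and grips with 20 to 120 N. Pads are 22 mm wide; open, the fingers measure 114 mm over their backs; the gripper's body (76 mm by 85 mm) begins 54 mm behind the grasp point. The pads swing forward as they close: fully open they stand 13 mm farther back than shut.
Start: joints at [1.105, 0.521, -0.036, 1.599, 0.021, 1.021, -0.113], TCP at [0.241, -0.577, 0.214] pointing down, gripper open.
Joint ranges: [-2.91, 2.91], [-0.3, 2.13], [-1.5, 1.42], [0.17, 2.43], [-1.26, 4.41], [0.16, 1.93], [-2.52, 2.52]. Speed limits (rad/s): [1.89, 1.89, 2.39, 2.39, 3.01, 3.01, 3.01].

INTERFACE

Orientations are given as [roll, pitch, yaw] about the fixed x, y, z axes, in that order (R = Rz(yaw) Ry(pitch) Rx(roll)).
In Python, from bench import bot gives the robot as it stands.
- The arm moves only by the tool play_rows, never from a script. Its argument "deltas" is a list of rows, each an object with "dp": the shift along the tool's x, y, z in m, a list of three; "twist": the turn about the tool's z in rad. A call has 1 to 20 rows; each row shifts and turns the commanded pose from where the row before left it, along the tool's axes as they then stand; what a row does not reach is not made up. A row lasts 1/10 s, in which the tool goes at most 50 mm and 8.59 degrees, less where a joint would pass 70% of its speed; a pose out of reach is approached as far as the arm can. A call is refused whole if a number of a shift passes 0.05 or a number of a turn 0.15, either way. A call with a gripper value outside its range is refused whole. "hand" is the opening, from 0 (shut) to 1 (fully open), set as the call begins (left out, the last holds). The fingers move at their own pace and stop on an object; "squeeze" is the grip in N (left out, the last holds). Time passes only in rows, so rows that do not move let the fingers close. It gives the time, the measured TCP pose, the force, the opening and the grip force at its end, in the units of the state.
- bot.read_state(): the state, without advancing time (a new reading comes with each control period).
- bot.camera(name): name is "side" or "top" or "wrist"; returns the picture (400x640x3 uint8, red, green, blue); there is no depth.
- bot.camera_model(name): a dict with "vfov" (degrees; the focal length in pixels is half the picture's height over the tangent of half this angle, whatever the lens; pixels are square), "cx", "cy" (the principal point, pixels), "rvec" (rotation vector, rad) and "tvec" (3), from world to camera coordinates, as OpenCV has them; the wrist camera has in their place "tool_from_camera" (4x4, takes a point from camera to tool coordinates, whose origin is the TCP and whose axes are the flange's). Camera axes: x right, y down, z forward; pixel columns grow to the right and rows downward; lengths in m; the calibration is good to about 2 mm. A picture is of the moment at which its call begins: read the wrist's pose just before it. camera_model takes no time and is no camera call.
- bot.sign_off(): hands the job in; it is judged then, once.
The state is a dict: "t": time; "joints": joint angles; "dq": joint speeds; "effort": joint torques, N m; "ee_pos": TCP position; "eef_rot": TCP orientation; "ft_force": force on the tool from outside, world axes, zero at the start; "ft_torque": the same for the moment, N m; "finger_gap": finger opening in m; "finger_force": force on a finger pad.
Only numpy, scipy, OpenCV 4.12 (cv2) and the standard library are available. Lean on these libraries where they do the work, as an engineer would, in place of code of your own. Each camera call takes 0.05 s, during which the arm holds its last target. There are 200 camera calls.

TASK

A small tomato lies in the little steel pan and has to go into the oven: hold the pan by its handle close above the blue gratin dish, tip the tomato out into it without touching the tomato, and put the pan back upright on the worktop beside the dish. Then take the dish by one of its two ears, lift it straight up, and in the air turn it smoothly a quarter turn, always level so that the tomato stays in the middle, until its free ear points straight to your left towards the hob, where the cook will take it. Finish while still holding it like that, still and level, clear of the worktop by a hand's breadth, with nothing else knocked about.

Things in the scene. Friction and masses are not known exactly. Their poses are not given: they have to be found in the camera images.
- gratin_dish: blue ceramic gratin dish, loose, about 280 g: round, 146 mm across, 40 mm high, an ear at each end of its x axis (240 mm over both; either may be used). Origin: centre of its underside, z up. Inner floor at 10 mm, flat within 8 mm of the centre, then rising at 17 degrees and steeper at the rim. At the start the ears point towards and away from the robot within 0.35 rad
- ear_a (a point): middle of the ear on the dish's +x side, [94, 0, 33] mm from the dish's origin. An ear is a level tab 32 mm wide (dish's y), 12 mm thick, its top at 39 mm; sides parallel from the rim at 73 mm out to 104 mm, round end to 120 mm. Grip it across its 32 mm, firmly (60 N or more): the weight hangs 94 mm to one side
- ear_b (a point): the like point of the ear on the dish's -x side, [-94, 0, 33] mm
- pan: small steel pan, loose, 220 g, upright with the tomato in it: flared bowl 112 mm across the rim, 56 mm across the base, 24 mm high, wall 3 mm, floor 4 mm, side sloping 40 degrees: the tomato rolls out over the rim at a tilt of some 48 to 58 degrees. Origin: centre of the bowl's underside, z up. A straight black handle along its -x, at the start towards the robot within 0.35 rad
- pan_grip (a point): middle of the pan's black handle, [-104, 0, 23.5] mm from the pan's origin; the handle bar runs from 72 to 140 mm from the pan's origin, is 17 mm wide (along y) and 13 mm thick, its top 30 mm above the worktop
- tomato: firm red tomato with a green calyx, a ball 36 mm across, 26 g, rolling freely; origin at its centre (its axes turn as it rolls). At the start it lies in the pan
- hob_side (a point): fixed point on the worktop at the left, near the hob; its axes are the world's: +y is straight to the left of the robot, along the worktop
- pepper_mill: dark wooden pepper mill, 170 mm tall, loose, at the back; origin under its centre; to be left alone
- salt_shaker: glass salt shaker, 90 mm tall, loose, at the back; origin under its centre; to be left alone
- garlic: bulb of garlic, 60 mm, loose, at the left; origin at its underside; to be left alone
- lemon: lemon, 78 mm long, loose, at the left; origin at its underside; to be left alone
There are look-alikes about, which are no part of the job. Leave any purple or yellow look-alike of the tomato alone.

How it is judged:
On the way, in this order (a step that is already met when the one before it is completed fails the run):
1. the pan is tipped (more than 0.5 rad) close above the dish (angle between pan's own z axis and vertical above 0.5 rad and horizontal distance between pan and gratin_dish below 0.13 m and height (world z) of pan below 0.2 m), for 0.05 s.
2. the tomato lies in the dish (horizontal distance between tomato and gratin_dish below 0.05 m and z of tomato in the frame of gratin_dish between 0.015 and 0.05 m), for 0.3 s.
3. the pan stands upright on the worktop again and is let go, the tomato still in the dish (angle between pan's own z axis and vertical below 0.12 rad and height (world z) of pan between -0.008 and 0.008 m and contact force between the fingers and pan below 0.2 N and horizontal distance between tomato and gratin_dish below 0.03 m and z of tomato in the frame of gratin_dish between 0.015 and 0.05 m), for 0.2 s.
4. the dish is lifted more than 50 mm, level, before it is turned, the tomato in its middle (height (world z) of gratin_dish above 0.05 m and angle between gratin_dish's own z axis and vertical below 0.2 rad and angle between the x axis of gratin_dish and the x axis of hob_side, either way round below 0.6 rad and horizontal distance between tomato and gratin_dish below 0.03 m and z of tomato in the frame of gratin_dish between 0.015 and 0.05 m), for 0.1 s.
At the end, for the whole second after the job is handed in: the dish is held by the ear on its right-hand side, 70 mm or more above the worktop, still, level within 8 degrees, its free ear pointing left (+y) within 11 degrees, the tomato at rest in it within 25 mm of its centre; the pan stands upright on the worktop, let go (height (world z) of gratin_dish between 0.07 and 0.4 m and angle between gratin_dish's own z axis and vertical below 0.14 rad and angle between the x axis of gratin_dish and the y axis of hob_side, either way round below 0.2 rad and ((x of the grasp point in the frame of gratin_dish above 0.06 m and x of hob_side in the frame of gratin_dish below -0.03 m) or (x of the grasp point in the frame of gratin_dish below -0.06 m and x of hob_side in the frame of gratin_dish above 0.03 m)) and contact force between the fingers and gratin_dish above 2 N and linear speed of gratin_dish below 0.05 m/s and linear speed of tomato below 0.04 m/s and horizontal distance between tomato and gratin_dish below 0.025 m and z of tomato in the frame of gratin_dish between 0.015 and 0.05 m and angle between pan's own z axis and vertical below 0.12 rad and height (world z) of pan between -0.008 and 0.008 m and contact force between the fingers and pan below 0.2 N and linear speed of pan below 0.02 m/s); the arm keeps its last pose, push and grip.
It fails at once if the fingers touch the tomato (contact force between the fingers and tomato above 0.3 N).
It fails at once if the lifted dish tilts more than 15 degrees (height (world z) of gratin_dish above 0.03 m and angle between gratin_dish's own z axis and vertical above 0.26 rad).
It fails at once if the tomato strays more than 40 mm from the middle of the lifted dish (height (world z) of gratin_dish above 0.03 m and horizontal distance between tomato and gratin_dish above 0.04 m).
It fails at once if a thing that stood about is pushed more than 30 mm (distance of any of pepper_mill, salt_shaker, garlic, lemon from where it was at the start of the episode above 0.03 m).
It also fails if it takes over 72 s, if anything falls off the work surface, if the arm or the gripper's body presses on something with over 40 N, if the wrist force passes 120 N, or if a joint passes its speed limit or range.

## Working session

There is one attempt and no reset: what is moved stays moved. The work goes in short steps, Python scripts to look and compute and a tool call to move; the robot and the scene stay as the last step left them, time stands still between calls to the robot, and variables do not carry over. Pictures are saved under pics/ and viewed, at most 10 in all, crops included, and the job is handed in when it is done.

Besides the shell and the picture viewer there is one more tool, called after "Call:" by a JSON object that holds its "fn" and its "kwargs". play_rows: Moves the arm, as the interface text tells. Its arguments: {"type":"object","properties":{"deltas":{"type":"array","items":{"type":"object","properties":{"dp":{"type":"array","items":{"type":"number"}},"twist":{"type":"number"}}}},"hand":{"type":"number"},"squeeze":{"type":"number"}},"required":["deltas"]}

```bash
ls; mkdir -p pics; python3 - <<'E'
from bench import bot
import cv2
s=bot.read_state(); print(s['t'],s['ee_pos'],s['eef_rot'],bot.tcp_to_tips)
for n in('top','side'):
    cv2.imwrite(f'pics/{n}0.png',bot.camera(n)[:,:,::-1]); print(n,bot.camera_model(n))
print(bot.camera_model('wrist'))
E
```

```text
pics
0.0 [ 0.24076038 -0.57636556  0.21311465] [-3.14041167e+00  1.07267163e-04  3.95758160e-01] 0.017
top {'vfov': 56.629710728859344, 'cx': 314.3655081368708, 'cy': 199.6040056097679, 'rvec': array([ 2.19404996, -2.15527236,  0.09320387]), 'tvec': array([0.2384077 , 0.58321566, 0.8562132 ])}
side {'vfov': 50.34680766644506, 'cx': 313.5850947389804, 'cy': 202.465728453723, 'rvec': array([ 0.15447594, -2.71191493,  1.48611769]), 'tvec': array([ 0.61357965, -0.04324079,  1.11932675])}
{'vfov': 61.04471471729393, 'cx': 320.17186829667503, 'cy': 201.52412531258042, 'tool_from_camera': array([[-6.63753364e-04, -9.50789409e-01, -3.09837151e-01,
         8.05026043e-02],
       [ 9.99999773e-01, -5.95085662e-04, -3.16140490e-04,
        -1.65707560e-03],
       [ 1.16203384e-04, -3.09837290e-01,  9.50789588e-01,
        -1.60621481e-01],
       [ 0.00000000e+00,  0.00000000e+00,  0.00000000e+00,
         1.00000000e+00]])}
```

View pics/top0.png

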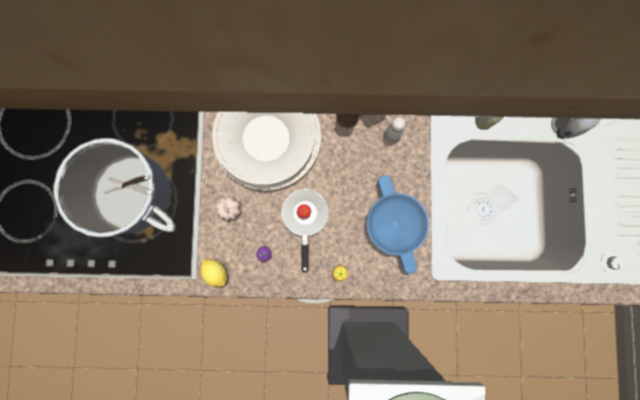

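View pics/side0.png

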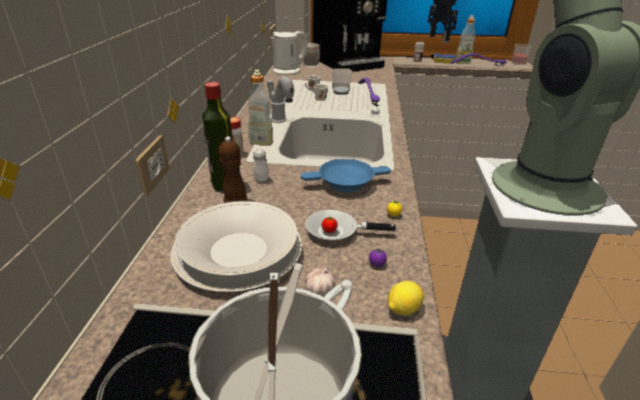

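The top view shows the pan at (304,212) with its handle towards the robot to (305,270). The tomato is at (304,212). The dish is at (397,224) with ears at (387,186) and (408,263). The purple decoy is at (264,254), the yellow one at (340,273), the lemon at (213,273), the garlic at (228,208) and the salt shaker at (397,128). The side view agrees.

```bash
cat > h.py <<'E'
import numpy as np,cv2
from bench import bot
def cam(n):
    m=bot.camera_model(n);f=200/np.tan(np.radians(m['vfov']/2))
    K=np.array([[f,0,m['cx']],[0,f,m['cy']],[0,0,1]])
    if n=='wrist':
        s=bot.read_state();r,p,y=s['eef_rot']
        from scipy.spatial.transform import Rotation as Ro
        T=np.eye(4);T[:3,:3]=Ro.from_euler('xyz',[r,p,y]).as_matrix();T[:3,3]=s['ee_pos']
        T=T@m['tool_from_camera'];return K,T[:3,:3],T[:3,3]
    R=cv2.Rodrigues(m['rvec'])[0];return K,R.T,-R.T@m['tvec']
def ray(c,uv,z):
    K,R,o=c;d=np.atleast_2d(np.c_[np.atleast_2d(uv),np.ones(len(np.atleast_2d(uv)))])@np.linalg.inv(K).T@R.T
    return o+d*((z-o[2])/d[:,2])[:,None]
def mask(im,lo,hi,roi=None):
    m=cv2.inRange(cv2.cvtColor(im,cv2.COLOR_RGB2HSV),lo,hi)
    if roi: r=np.zeros_like(m);x0,y0,x1,y1=roi;r[y0:y1,x0:x1]=255;m&=r
    return m
def big(m):
    n,l,s,c=cv2.connectedComponentsWithStats(m)
    i=1+np.argmax(s[1:,4]);v,u=np.nonzero(l==i);return np.c_[u,v].astype(float)
def axis(P):
    c=P.mean(0);w,V=np.linalg.eigh(np.cov((P-c).T));return V[:,-1]
E
python3 - <<'E'
from h import *
im=bot.camera('top');C=cam('top');print('cam',C[2])
b=big(mask(im,(100,80,40),(125,255,255),(340,160,440,290)))
P=ray(C,b,.037)[:,:2];a=axis(P);a*=np.sign(a[0]);c=P.mean(0);t=(P-c)@a;n=np.array([-a[1],a[0]]);s=(P-c)@n
print('dish',c+a*(t.max()+t.min())/2,c,'len',np.ptp(t),'wid',np.ptp(s),'yaw',np.arctan2(a[1],a[0]))
h=big(mask(im,(0,0,0),(180,255,60),(280,230,330,280)))
P=ray(C,h,.03)[:,:2];a=axis(P);a*=np.sign(a[0]);c=P.mean(0);t=(P-c)@a
print('handle',c+a*(t.max()+t.min())/2,'len',np.ptp(t),'yaw',np.arctan2(a[1],a[0]))
def red(i,roi):
    return big(cv2.bitwise_or(mask(i,(0,150,60),(8,255,255),roi),mask(i,(172,150,60),(180,255,255),roi)))
r=red(im,(270,180,340,250));print('tom top',r.mean(0),ray(C,[r.mean(0)],.022),len(r))
# pan bowl: grey low-sat
g=big(mask(im,(0,0,110),(180,30,255),(275,180,335,240)))
(u,v),(w,hh),an=cv2.fitEllipse(cv2.convexHull(g.astype(np.int32)));print('bowl',(u,v),w,hh,ray(C,[(u,v)],.024))
S=bot.camera('side');D=cam('side')
r=red(S,(300,200,360,250));print('tom side',r.mean(0),ray(D,[r.mean(0)],.022))
b=big(mask(S,(95,80,40),(125,255,255),(290,140,400,210)));print('dish side bbox',b.min(0),b.max(0),ray(D,[(b[b[:,0].argmin()]),(b[b[:,0].argmax()])],.036))
for nm,lo,hi,roi in(('yel',(20,120,80),(35,255,255),(325,260,355,290)),('pur',(125,80,30),(150,255,255),(250,240,280,270))):
    print(nm,ray(C,[big(mask(im,lo,hi,roi)).mean(0)],.018))
E
```

```text
cam [0.50088814 0.24554154 0.90493105]
dish [0.52562432 0.05488327] [0.52448194 0.05454888] len 0.23291604423837386 wid 0.14100815116535667 yaw 0.28475658429545503Traceback (most recent call last):
  File "<stdin>", line 6, in <module>
  File "h.py", line 21, in big
    i=1+np.argmax(s[1:,4]);v,u=np.nonzero(l==i);return np.c_[u,v].astype(float)
        ~~~~~~~~~^^^^^^^^^
    return _wrapfunc(a, 'argmax', axis=axis, out=out, **kwds)
    return bound(*args, **kwds)
ValueError: attempt to get argmax of an empty sequence
```

```bash
python3 - <<'E'
from h import *
im=bot.camera('top');C=cam('top')
print(im[255,296:316].tolist())
h=big(mask(im,(0,0,0),(180,255,90),(290,235,322,280)))
P=ray(C,h,.03)[:,:2];a=axis(P);a*=np.sign(a[0]);c=P.mean(0);t=(P-c)@a
print('handle',c+a*(t.max()+t.min())/2,'len',np.ptp(t),'yaw',np.arctan2(a[1],a[0]))
def red(i,roi):
    return big(cv2.bitwise_or(mask(i,(0,150,60),(8,255,255),roi),mask(i,(172,150,60),(180,255,255),roi)))
r=red(im,(270,180,340,250));print('tom top',r.mean(0),ray(C,[r.mean(0)],.022),len(r))
g=big(mask(im,(0,0,110),(180,30,255),(275,180,335,240)))
(u,v),(w,hh),an=cv2.fitEllipse(cv2.convexHull(g.astype(np.int32)));print('bowl',(u,v),w,hh,ray(C,[(u,v)],.024))
S=bot.camera('side');D=cam('side')
r=red(S,(300,200,360,250));print('tom side',r.mean(0),ray(D,[r.mean(0)],.022))
b=big(mask(S,(95,80,40),(125,255,255),(290,140,400,210)));print('dish side bbox',b.min(0),b.max(0),ray(D,[(b[b[:,0].argmin()]),(b[b[:,0].argmax()])],.036))
for nm,lo,hi,roi in(('yel',(20,120,80),(35,255,255),(325,260,355,290)),('pur',(120,60,30),(160,255,255),(250,240,280,270))):
    print(nm,ray(C,[big(mask(im,lo,hi,roi)).mean(0)],.018))
E
```

```text
[[205, 178, 155], [205, 178, 154], [203, 178, 156], [198, 174, 152], [175, 153, 134], [119, 106, 93], [73, 66, 63], [68, 64, 62], [72, 67, 66], [71, 67, 66], [68, 64, 62], [77, 71, 65], [117, 104, 93], [158, 139, 124], [172, 150, 134], [177, 155, 138], [186, 162, 144], [191, 166, 147], [199, 175, 156], [202, 178, 157]]
handle [0.44484602 0.26939393] len 0.04858738782817521 yaw 0.020465968149836773
tom top [303.48275862 210.9137931 ] [[0.55173829 0.2742132  0.022     ]] 116
bowl (304.490478515625, 213.07945251464844) 46.54305648803711 49.74058532714844 [[0.54651713 0.27164955 0.024     ]]
tom side [329.13690476 225.17261905] [[0.55319482 0.27579446 0.022     ]]
dish side bbox [302. 160.] [389. 191.] [[0.63865667 0.07974336 0.036     ]
 [0.41594832 0.02453022 0.036     ]]
yel [[0.40708144 0.18596418 0.018     ]]
pur [[0.44920819 0.36736728 0.018     ]]
```

Call:
{"fn": "play_rows", "kwargs": {"deltas": [{"dp": [0, 0, 0], "twist": 0.125}, {"dp": [0, 0, 0], "twist": 0.125}, {"dp": [0, 0, 0], "twist": 0.124}, {"dp": [0.03, -0.032, 0], "twist": 0}, {"dp": [0.03, -0.032, 0], "twist": 0}, {"dp": [0.03, -0.032, 0], "twist": 0}, {"dp": [0.03, -0.032, 0], "twist": 0}, {"dp": [0.03, -0.032, 0], "twist": 0}, {"dp": [0.03, -0.032, 0], "twist": 0}, {"dp": [0.03, -0.032, 0], "twist": 0}], "hand": 0.7, "squeeze": 80}}

```text
t: 1.25
ee_pos: [0.447, -0.3467, 0.2138]
eef_rot: [3.141, -0.0, 0.022]
ft_force: [1.4, -0.8, 0.7]
finger_gap: 0.0599
finger_force: 0.0
```

Call:
{"fn": "play_rows", "kwargs": {"deltas": [{"dp": [0, -0.038, 0], "twist": 0}, {"dp": [0, -0.038, 0], "twist": 0}, {"dp": [0, -0.038, 0], "twist": 0}, {"dp": [0, -0.038, 0], "twist": 0}, {"dp": [0, -0.038, 0], "twist": 0}, {"dp": [0, -0.038, 0], "twist": 0}, {"dp": [0, -0.038, 0], "twist": 0}, {"dp": [0, -0.038, 0], "twist": 0}, {"dp": [0, -0.038, 0], "twist": 0}, {"dp": [0, -0.038, 0], "twist": 0}, {"dp": [0, -0.038, 0], "twist": 0}, {"dp": [0, -0.038, 0], "twist": 0}, {"dp": [0, -0.038, 0], "twist": 0}, {"dp": [0, -0.038, 0], "twist": 0}, {"dp": [0, -0.038, 0], "twist": 0}, {"dp": [0, 0, 0], "twist": 0}]}}

```text
t: 2.85
ee_pos: [0.4328, 0.2266, 0.2137]
eef_rot: [-3.14, 0.0, 0.027]
ft_force: [-0.2, -1.9, 0.4]
finger_gap: 0.0595
finger_force: 0.0
```

Call:
{"fn": "play_rows", "kwargs": {"deltas": [{"dp": [0.005, -0.022, 0.03], "twist": 0.002}, {"dp": [0.006, -0.021, 0.03], "twist": 0.002}, {"dp": [0, 0, 0.02], "twist": 0}, {"dp": [0, 0, 0], "twist": 0}, {"dp": [0, 0, 0], "twist": 0}]}}

```text
t: 3.35
ee_pos: [0.4438, 0.2644, 0.1342]
eef_rot: [3.141, 0.0, 0.017]
ft_force: [-0.5, 0.9, 0.9]
finger_gap: 0.06
finger_force: 0.0
```

```bash
python3 - <<'E'
from h import *
s=bot.read_state();print(s['ee_pos'],s['eef_rot'])
C=cam('wrist');im=bot.camera('wrist');cv2.imwrite('pics/w1.png',im[:,:,::-1])
h=big(mask(im,(0,0,0),(180,255,90)))
P=ray(C,h,.03)[:,:2];k=(P[:,0]>.4)&(P[:,0]<.48);P=P[k];a=axis(P);a*=np.sign(a[0]);print(len(P),P.mean(0),P.min(0),P.max(0),np.arctan2(a[1],a[0]))
E
```

```text
[0.44380385 0.26442939 0.13416491] [3.14120327e+00 2.95053584e-04 1.73393282e-02]
4436 [0.42335145 0.2750081 ] [0.40001024 0.21963247] [0.47417277 0.34177738] -1.4497735524653919
```

View pics/w1.png

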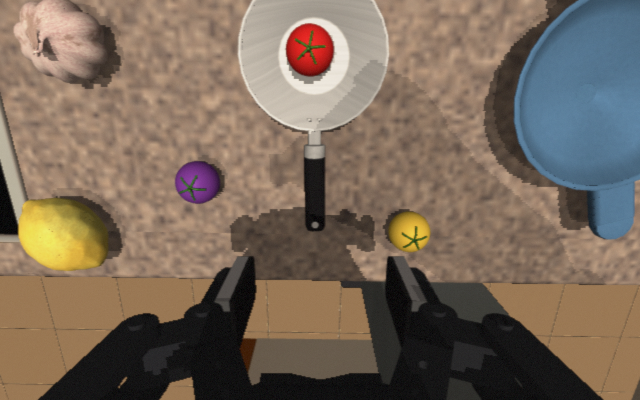

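The handle runs from (314,148) to (315,230). The purple (197,182) and yellow (409,231) decoys lie well either side of it.

```bash
python3 - <<'E'
from h import *
C=cam('wrist');print(ray(C,[(314.3,148),(315,230),(314.5,190)],.03),ray(C,[(315,64)],.024),ray(C,[(409,231),(610,215)],.025))
E
```

```text
[[0.48157837 0.27184061 0.03      ]
 [0.41222068 0.27048458 0.03      ]
 [0.44739786 0.27130137 0.03      ]] [[0.543087   0.27210001 0.024     ]] [[0.41053233 0.18946475 0.025     ]
 [0.42803824 0.02034885 0.025     ]]
```

Call:
{"fn": "play_rows", "kwargs": {"deltas": [{"dp": [0.002, -0.0065, 0.02], "twist": 0}, {"dp": [0, 0, 0.02], "twist": 0}, {"dp": [0, 0, 0.02], "twist": 0}, {"dp": [0, 0, 0.02], "twist": 0}, {"dp": [0, 0, 0.018], "twist": 0}, {"dp": [0, 0, 0.01], "twist": 0}, {"dp": [0, 0, 0.005], "twist": 0}, {"dp": [0, 0, 0], "twist": 0}, {"dp": [0, 0, 0], "twist": 0}, {"dp": [0, 0, 0], "twist": 0}]}}

```text
t: 4.4
ee_pos: [0.4461, 0.2717, 0.0215]
eef_rot: [-3.141, -0.001, 0.018]
ft_force: [0.4, -0.5, -0.4]
finger_gap: 0.0599
finger_force: 0.0
```

Call:
{"fn": "play_rows", "kwargs": {"deltas": [{"dp": [0, 0, 0], "twist": 0}, {"dp": [0, 0, 0], "twist": 0}, {"dp": [0, 0, 0], "twist": 0}, {"dp": [0, 0, 0], "twist": 0}, {"dp": [0, 0, 0], "twist": 0}, {"dp": [0, 0, 0], "twist": 0}, {"dp": [0, 0, 0], "twist": 0}, {"dp": [0, 0, 0], "twist": 0}], "hand": 0, "squeeze": 110}}

```text
t: 5.2
ee_pos: [0.4456, 0.2714, 0.0207]
eef_rot: [-3.142, 0.0, 0.018]
ft_force: [-1.3, -0.4, 0.2]
finger_gap: 0.0002
finger_force: 0.0
```

```bash
python3 - <<'E'
from h import *
im=bot.camera('wrist');b=cv2.resize(bot.camera('side')[180:280,280:440],(640,400),interpolation=cv2.INTER_CUBIC)
cv2.imwrite('pics/c1.png',np.hstack([cv2.resize(im,(400,250)),cv2.resize(b,(400,250))])[:,:,::-1])
print(bot.read_state())
E
```

```text
{'t': 5.3, 'joints': array([-0.51812415,  0.66115558, -0.19311054,  1.99553377,  0.24515876,
        0.50680595, -2.43967839]), 'dq': array([0.00110318, 0.00104392, 0.00124486, 0.0003342 , 0.0008794 ,
       0.00024854, 0.00019883]), 'effort': array([-1.56993876e-03, -8.89181113e+01, -1.32117860e+00, -2.04499215e+01,
        9.87910928e-03,  1.07022279e-03,  9.01454450e-05]), 'ee_pos': array([0.44559141, 0.27145114, 0.02067944]), 'eef_rot': array([3.14158630e+00, 6.03799560e-05, 1.77323516e-02]), 'ft_force': array([ 0.45231803,  0.48515134, -0.25723487]), 'ft_torque': array([-0.01274028, -0.01900546,  0.0153389 ]), 'finger_force': 0.0, 'finger_gap': 4.567474651258429e-05}
```

View pics/c1.png

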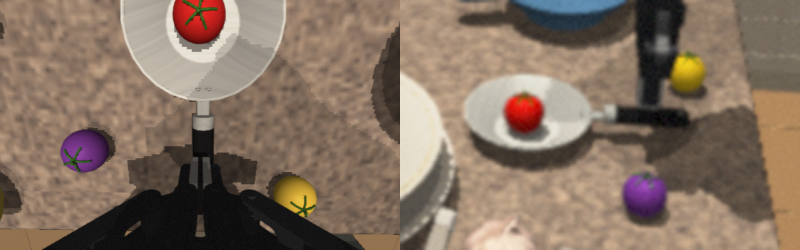

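```bash
python3 - <<'E'
from h import *
s=bot.read_state();x,y,z=s['ee_pos']
for n in('wrist','side','top'):
    K,R,o=cam(n)
    for p in([x,y,z],[x,y,z-.017],[x,y,z+.02],[.447,.271,.03],[.4115,.2705,.03]):
        q=K@(R.T@(np.array(p)-o));print(n,np.round(p,3),np.round(q[:2]/q[2],1))
im=bot.camera('wrist')[180:330,240:400];b=bot.camera('side')[190:260,310:422]
cv2.imwrite('pics/c2.png',np.hstack([cv2.resize(im,(400,375)),cv2.resize(b,(400,375))])[:,:,::-1])
E
```

```text
wrist [0.446 0.271 0.021] [323.9 251.5]
wrist [0.446 0.271 0.004] [323.6 238.1]
wrist [0.446 0.271 0.041] [324.4 270.7]
wrist [0.447 0.271 0.03 ] [325.1 257.4]
wrist [0.412 0.27  0.03 ] [324.6 317.8]
side [0.446 0.271 0.021] [378.9 228. ]
side [0.446 0.271 0.004] [378.2 234.3]
side [0.446 0.271 0.041] [379.8 220.4]
side [0.447 0.271 0.03 ] [378.7 224.3]
side [0.412 0.27  0.03 ] [395.3 225.3]
top [0.446 0.271 0.021] [303.7 255.9]
top [0.446 0.271 0.004] [304.  255.4]
top [0.446 0.271 0.041] [303.5 256.4]
top [0.447 0.271 0.03 ] [303.8 255.5]
top [0.412 0.27  0.03 ] [303.7 270.9]
```

View pics/c2.png

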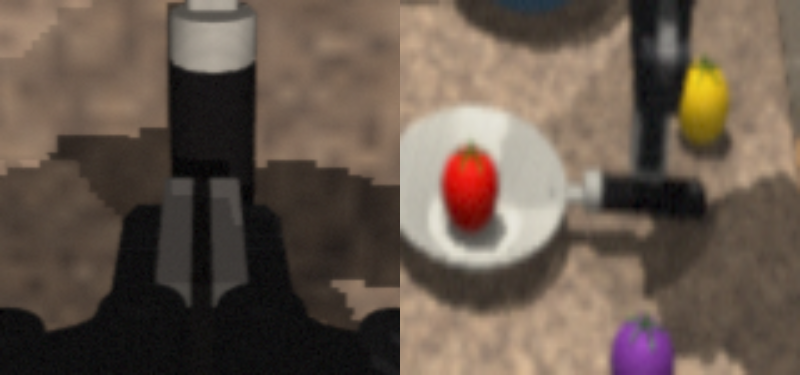

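The shut fingers are above the handle: in the side view the tips sit near z 0.035, although the state implies 0.004. I'll open and lower gently, watching the force.

Call:
{"fn": "play_rows", "kwargs": {"deltas": [{"dp": [0, 0, 0], "twist": 0}, {"dp": [0, 0, 0], "twist": 0}, {"dp": [0, 0, 0], "twist": 0}, {"dp": [0, 0, 0], "twist": 0}, {"dp": [0, 0, 0], "twist": 0}, {"dp": [0, 0, 0.003], "twist": 0}], "hand": 0.7}}

```text
t: 6.0
ee_pos: [0.4458, 0.2715, 0.0178]
eef_rot: [-3.141, -0.0, 0.018]
ft_force: [0.4, -0.3, -0.0]
finger_gap: 0.06
finger_force: 0.0
```

```bash
python3 - <<'E'
from h import *
s=bot.read_state();print(s['ee_pos'],s['ft_force'],s['finger_gap'])
im=bot.camera('wrist')[180:330,220:420];b=bot.camera('side')[190:260,310:422]
cv2.imwrite('pics/c3.png',np.hstack([cv2.resize(im,(400,300)),cv2.resize(b,(400,300))])[:,:,::-1])
E
```

```text
[0.44578265 0.27154265 0.01783549] [ 0.35352392 -0.31777647 -0.00991347] 0.060046585320571874
```

View pics/c3.png

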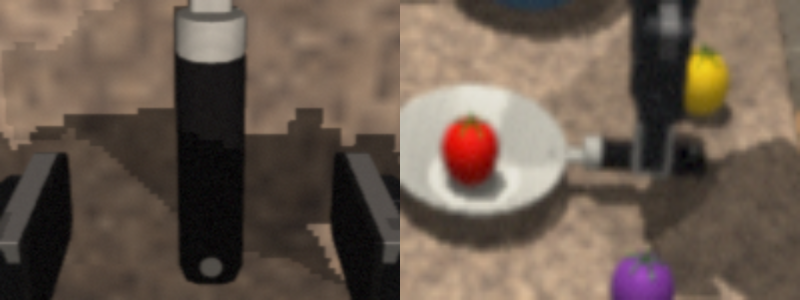

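Wrist crop: the fingers are centred on the handle at (210,170). Side crop: the finger ends at (652,170), so the tips are still well above the worktop (about z 0.04). I'll go on lowering gently.

Call:
{"fn": "play_rows", "kwargs": {"deltas": [{"dp": [0, 0, 0.004], "twist": 0}, {"dp": [0, 0, 0.004], "twist": 0}, {"dp": [0, 0, 0.004], "twist": 0}, {"dp": [0, 0, 0], "twist": 0}]}}

```text
t: 6.5
ee_pos: [0.4453, 0.2713, 0.005]
eef_rot: [3.141, 0.001, 0.018]
ft_force: [0.5, -0.6, 0.1]
finger_gap: 0.0595
finger_force: 0.0
```

Call:
{"fn": "play_rows", "kwargs": {"deltas": [{"dp": [0, 0, 0.003], "twist": 0}, {"dp": [0, 0, 0.003], "twist": 0}, {"dp": [0, 0, 0], "twist": 0}]}}

```text
t: 6.8
ee_pos: [0.4454, 0.2714, -0.0007]
eef_rot: [3.141, 0.0, 0.018]
ft_force: [-0.4, 0.4, -0.4]
finger_gap: 0.0596
finger_force: 0.0
```

```bash
python3 - <<'E'
from h import *
s=bot.read_state();print(s['ee_pos'],s['ft_force'],s['finger_gap'])
b=bot.camera('side')[190:260,310:422]
cv2.imwrite('pics/c4.png',cv2.resize(b,(448,280))[:,:,::-1])
K,R,o=cam('side')
for y in(.305,.32):
  for z in(0,.01,.02,.03,.04):
    q=K@(R.T@(np.array([.446,y,z])-o));q=q[:2]/q[2];print(y,z,(q-[310,190])*4)
E
```

```text
[ 0.44542947  0.27136808 -0.00066731] [-0.39770785  0.39161776 -0.37445746] 0.05962682624971853
0.305 0 [272.61864788 220.55115704]
0.305 0.01 [274.32369967 205.59280454]
0.305 0.02 [276.04933724 190.45385383]
0.305 0.03 [277.79593565 175.13101439]
0.305 0.04 [279.56387916 159.62091529]
0.32 0 [273.13700539 238.29251156]
0.32 0.01 [274.86943719 223.22959949]
0.32 0.02 [276.62308434 207.98222711]
0.32 0.03 [278.39833894 192.5469852 ]
0.32 0.04 [280.19560282 176.92038001]
```

View pics/c4.png

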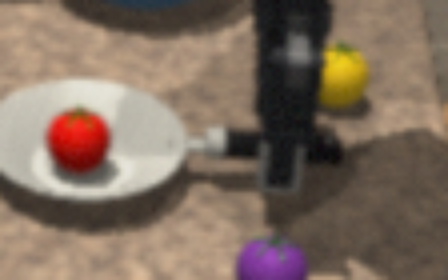

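Crop shows the fingers now straddling the handle at (280,150), with the tips (280,188) still about 25 mm up and no contact force. The real tips are about 34 mm higher than reported. I'll go 10 mm lower and close.

Call:
{"fn": "play_rows", "kwargs": {"deltas": [{"dp": [0.001, 0, 0.003], "twist": 0}, {"dp": [0, 0, 0.003], "twist": 0}, {"dp": [0, 0, 0.003], "twist": 0}, {"dp": [0, 0, 0], "twist": 0}]}}

```text
t: 7.25
ee_pos: [0.4464, 0.2713, -0.0097]
eef_rot: [3.141, 0.001, 0.018]
ft_force: [0.3, 0.6, -0.5]
finger_gap: 0.0598
finger_force: 0.0
```

Call:
{"fn": "play_rows", "kwargs": {"deltas": [{"dp": [0, 0, 0], "twist": 0}, {"dp": [0, 0, 0], "twist": 0}, {"dp": [0, 0, 0], "twist": 0}, {"dp": [0, 0, 0], "twist": 0}, {"dp": [0, 0, 0], "twist": 0}, {"dp": [0, 0, 0], "twist": 0}], "hand": 0, "squeeze": 110}}

```text
t: 7.85
ee_pos: [0.4466, 0.2715, -0.0092]
eef_rot: [-3.142, -0.0, 0.018]
ft_force: [0.2, 0.8, 2.2]
finger_gap: 0.0146
finger_force: 107.7
```

Call:
{"fn": "play_rows", "kwargs": {"deltas": [{"dp": [0, 0, -0.005], "twist": 0}, {"dp": [0, 0, -0.01], "twist": 0}, {"dp": [0, 0, -0.015], "twist": 0}, {"dp": [0, 0, -0.02], "twist": 0}, {"dp": [0, 0, -0.02], "twist": 0}, {"dp": [0, 0, -0.02], "twist": 0}, {"dp": [0, 0, -0.02], "twist": 0}, {"dp": [0, 0, -0.015], "twist": 0}, {"dp": [0, 0, -0.01], "twist": 0}, {"dp": [0, 0, -0.005], "twist": 0}, {"dp": [0, 0, 0], "twist": 0}]}}

```text
t: 8.95
ee_pos: [0.4467, 0.2715, 0.1311]
eef_rot: [-3.141, -0.0, 0.018]
ft_force: [-0.2, -0.8, -2.5]
finger_gap: 0.0149
finger_force: 107.4
```

```bash
python3 - <<'E'
from h import *
s=bot.read_state();print(s['ee_pos'],s['ft_force'],s['ft_torque'],s['finger_gap'])
im=cv2.resize(bot.camera('wrist'),(400,250));b=cv2.resize(bot.camera('side')[100:260,240:496],(400,250))
cv2.imwrite('pics/c5.png',np.hstack([im,b])[:,:,::-1])
E
```

```text
[0.44669939 0.27147936 0.13109459] [-0.21817508 -0.79167047 -2.46552688] [ 0.00947514  0.2693576  -0.0435991 ] 0.01494973428362854
```

View pics/c5.png

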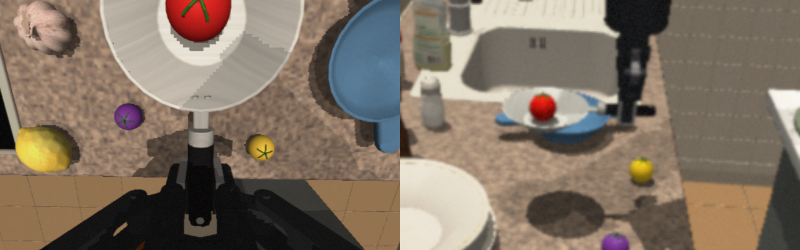

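The pan is lifted level with the tomato at (198,5), inside it. I'll carry it over the dish.

Call:
{"fn": "play_rows", "kwargs": {"deltas": [{"dp": [-0.001, 0.006, 0], "twist": 0}, {"dp": [-0.0015, 0.012, 0], "twist": 0}, {"dp": [-0.0025, 0.018, 0], "twist": 0}, {"dp": [-0.003, 0.02, 0], "twist": 0}, {"dp": [-0.003, 0.02, 0], "twist": 0}, {"dp": [-0.003, 0.022, 0], "twist": 0}, {"dp": [-0.003, 0.022, 0], "twist": 0}, {"dp": [-0.003, 0.022, 0], "twist": 0}, {"dp": [-0.003, 0.022, 0], "twist": 0}, {"dp": [-0.003, 0.02, 0], "twist": 0}, {"dp": [-0.002, 0.016, 0], "twist": 0}, {"dp": [-0.0015, 0.01, 0], "twist": 0}, {"dp": [-0.001, 0.006, 0], "twist": 0}, {"dp": [0, 0.002, 0], "twist": 0}, {"dp": [0, 0, 0], "twist": 0}, {"dp": [0, 0, 0], "twist": 0}, {"dp": [0, 0, 0], "twist": 0}]}}

```text
t: 10.75
ee_pos: [0.42, 0.0535, 0.1307]
eef_rot: [-3.141, -0.0, 0.019]
ft_force: [-0.5, 0.0, -2.2]
finger_gap: 0.0146
finger_force: 107.5
```

```bash
cat >> h.py <<'E'
def red(i,roi=None):
    return big(cv2.bitwise_or(mask(i,(0,150,50),(8,255,255),roi),mask(i,(172,150,50),(180,255,255),roi)))
def tri(pts):  # {cam:uv} -> point
    A=np.zeros((3,3));b=np.zeros(3)
    for n,uv in pts.items():
        K,R,o=cam(n);d=R@np.linalg.inv(K)@[*uv,1];d/=np.linalg.norm(d);M=np.eye(3)-np.outer(d,d);A+=M;b+=M@o
    return np.linalg.solve(A,b)
def rep():
    s=bot.read_state();print(s['t'],s['ee_pos'],s['eef_rot'][2],s['ft_force'],s['ft_torque'][1],s['finger_gap'],s['finger_force'])
E
python3 - <<'E'
from h import *
rep()
w,t,S=[bot.camera(n) for n in('wrist','top','side')]
roi=(340,150,460,290)
for n,i,r in(('wrist',w,None),('top',t,roi),('side',S,(290,100,400,230))):
    try: p=red(i,r);print(n,p.mean(0),len(p))
    except Exception as e: print(n,'none')
try: print(tri({'top':red(t,roi).mean(0),'side':red(S,(290,100,400,230)).mean(0)}))
except Exception: pass
E
```

```text
10.75 [0.42001713 0.05346705 0.13068244] 0.018577350425468042 [-0.45790027  0.02048335 -2.24975742] 0.23691727028548032 0.01463052202231207 107.45700716972351
wrist [368.73179433  24.16810073] 4765
top [418.93908629 220.14720812] 197
side [347.21481481 124.11111111] 135
[0.53025668 0.03815036 0.16040032]
```

Call:
{"fn": "play_rows", "kwargs": {"deltas": [{"dp": [0, 0, 0], "twist": 0}, {"dp": [0, 0, 0], "twist": 0}, {"dp": [0, 0, 0], "twist": 0}, {"dp": [0, 0, 0], "twist": 0}, {"dp": [0, 0, 0], "twist": 0}, {"dp": [0, 0, 0], "twist": 0}, {"dp": [0, 0, 0], "twist": 0}, {"dp": [0, 0, 0], "twist": 0}], "squeeze": 60}}

```text
t: 11.7
ee_pos: [0.42, 0.053, 0.1307]
eef_rot: [-3.142, 0.0, 0.018]
ft_force: [1.0, 0.1, -2.2]
finger_gap: 0.0151
finger_force: 107.5
```

```bash
cat > look.py <<'E'
from h import *
rep()
t,S,w=[bot.camera(n) for n in('top','side','wrist')]
try:
    a=red(t,(340,150,460,290));b=red(S,(290,100,400,230));print('tom',tri({'top':a.mean(0),'side':b.mean(0)}),len(a),len(b))
except Exception: print('tom lost')
# pan far lip in wrist: bright grey rows per column near centre
g=mask(w,(0,0,120),(180,40,255));n,l,s,c=cv2.connectedComponentsWithStats(g);i=1+np.argmax(s[1:,4]);print('bowl bbox wrist',s[i])
E
python3 look.py
```

```text
11.7 [0.41998134 0.05298739 0.13069808] 0.01773588857678643 [ 1.01599099  0.06297295 -2.15452753] 0.23964316609574385 0.015131287568209447 107.45591282844543
tom [0.53041688 0.03714252 0.1602912 ] 197 133
bowl bbox wrist [  160     0   480   219 74136]
```

Call:
{"fn": "play_rows", "kwargs": {"deltas": [{"dp": [0, 0, 0], "twist": 0}, {"dp": [0, 0, 0], "twist": 0}, {"dp": [0, 0, 0], "twist": 0}, {"dp": [0, 0, 0], "twist": 0}], "hand": 0, "squeeze": 60}}

```text
t: 12.25
ee_pos: [0.42, 0.053, 0.1307]
eef_rot: [-3.142, 0.0, 0.018]
ft_force: [-0.1, 0.6, -2.0]
finger_gap: 0.0146
finger_force: 107.5
```

```bash
python3 look.py
```

```text
12.25 [0.41998078 0.05295971 0.13070294] 0.017732230188083564 [-0.09099037  0.55229641 -2.00366273] 0.28304544633082607 0.01458876642206544 107.45597720146179
tom [0.53036736 0.03698803 0.15999035] 195 138
bowl bbox wrist [  160     0   480   219 74122]
```

Call:
{"fn": "play_rows", "kwargs": {"deltas": [{"dp": [0, 0, 0], "twist": 0}, {"dp": [0, 0, 0], "twist": 0}], "hand": 0.1, "squeeze": 50}}

```text
t: 12.6
ee_pos: [0.42, 0.053, 0.1307]
eef_rot: [-3.142, 0.0, 0.018]
ft_force: [-0.1, -0.0, -2.2]
finger_gap: 0.0142
finger_force: 107.5
```

```bash
python3 look.py
```

```text
12.6 [0.41997865 0.05297142 0.13070338] 0.01782075714745135 [-0.05427076 -0.00899533 -2.1875168 ] 0.24116357201486366 0.014196198674236889 107.45634913444519
tom [0.53038232 0.03719312 0.16047191] 197 134
bowl bbox wrist [  160     0   480   219 74143]
```

Call:
{"fn": "play_rows", "kwargs": {"deltas": [{"dp": [0, 0, 0], "twist": 0}], "hand": 0.15, "squeeze": 40}}

```text
t: 12.85
ee_pos: [0.42, 0.0529, 0.1307]
eef_rot: [-3.142, -0.0, 0.018]
ft_force: [-0.2, 1.2, -3.3]
finger_gap: 0.0148
finger_force: 107.5
```

Call:
{"fn": "play_rows", "kwargs": {"deltas": [{"dp": [0, 0, 0], "twist": 0}], "hand": 0.165}}

```text
t: 12.95
ee_pos: [0.42, 0.0529, 0.1307]
eef_rot: [3.142, 0.0, 0.018]
ft_force: [0.7, -0.4, -1.6]
finger_gap: 0.0148
finger_force: 107.5
```

Call:
{"fn": "play_rows", "kwargs": {"deltas": [{"dp": [0, 0, 0], "twist": 0}], "hand": 0.172}}

```text
t: 13.05
ee_pos: [0.42, 0.0529, 0.1307]
eef_rot: [-3.142, 0.0, 0.018]
ft_force: [0.6, 0.5, -2.3]
finger_gap: 0.0149
finger_force: 90.4
```

Call:
{"fn": "play_rows", "kwargs": {"deltas": [{"dp": [0, 0, 0], "twist": 0}]}}

```text
t: 13.15
ee_pos: [0.42, 0.0529, 0.1307]
eef_rot: [-3.142, -0.0, 0.018]
ft_force: [0.2, 0.3, -2.5]
finger_gap: 0.015
finger_force: 90.4
```

Call:
{"fn": "play_rows", "kwargs": {"deltas": [{"dp": [0, 0, 0], "twist": 0}], "hand": 0.175}}

```text
t: 13.25
ee_pos: [0.42, 0.053, 0.1307]
eef_rot: [-3.142, -0.0, 0.018]
ft_force: [-0.4, 1.0, -1.5]
finger_gap: 0.0152
finger_force: 80.5
```

Call:
{"fn": "play_rows", "kwargs": {"deltas": [{"dp": [0, 0, 0], "twist": 0}], "hand": 0.178}}

```text
t: 13.35
ee_pos: [0.42, 0.0529, 0.1307]
eef_rot: [-3.142, 0.0, 0.018]
ft_force: [-1.0, 0.0, -2.1]
finger_gap: 0.0155
finger_force: 70.6
```

```bash
python3 look.py
```

```text
13.35 [0.41997412 0.05294915 0.13070426] 0.017738891533707335 [-1.0056392   0.01621939 -2.0887946 ] 0.2553521805726805 0.015455768693481555 70.62758445739746
tom [0.53032888 0.03710325 0.16040179] 195 137
bowl bbox wrist [  159     0   481   219 74226]
```

Call:
{"fn": "play_rows", "kwargs": {"deltas": [{"dp": [0, 0, 0], "twist": 0}, {"dp": [0, 0, 0], "twist": 0}], "hand": 0.184}}

```text
t: 13.7
ee_pos: [0.42, 0.053, 0.1307]
eef_rot: [-3.142, 0.0, 0.018]
ft_force: [-0.5, 0.5, -2.5]
finger_gap: 0.0158
finger_force: 50.7
```

Call:
{"fn": "play_rows", "kwargs": {"deltas": [{"dp": [0, 0, 0], "twist": 0}, {"dp": [0, 0, 0], "twist": 0}], "hand": 0.188}}

```text
t: 13.9
ee_pos: [0.42, 0.053, 0.1307]
eef_rot: [-3.142, 0.0, 0.018]
ft_force: [0.2, 0.2, -2.3]
finger_gap: 0.0166
finger_force: 37.2
```

```bash
python3 look.py
```

```text
13.9 [0.41996976 0.05296258 0.13069056] 0.017757755247697293 [ 0.19500734  0.24416376 -2.30206462] 0.2325191002207008 0.016578780161901487 37.2317773103714
tom [0.53029334 0.03726617 0.16070538] 194 134
bowl bbox wrist [  159     0   481   219 74242]
```

Call:
{"fn": "play_rows", "kwargs": {"deltas": [{"dp": [0, 0, 0], "twist": 0}, {"dp": [0, 0, 0], "twist": 0}], "hand": 0.191}}

```text
t: 14.25
ee_pos: [0.42, 0.053, 0.1307]
eef_rot: [-3.142, 0.0, 0.018]
ft_force: [0.2, 0.8, -2.8]
finger_gap: 0.0163
finger_force: 27.2
```

```bash
python3 look.py
```

```text
14.25 [0.41997658 0.05297408 0.13070775] 0.017744827127425644 [ 0.18976061  0.7898456  -2.84564519] 0.25016992794852266 0.016311836727742526 27.18644767999649
tom [0.53061354 0.0374525  0.16027434] 197 135
bowl bbox wrist [  159     0   481   219 74368]
```

Call:
{"fn": "play_rows", "kwargs": {"deltas": [{"dp": [0, 0, 0], "twist": 0}, {"dp": [0, 0, 0], "twist": 0}], "hand": 0.193}}

```text
t: 14.6
ee_pos: [0.42, 0.053, 0.1307]
eef_rot: [3.142, 0.0, 0.018]
ft_force: [-0.2, 0.2, -1.3]
finger_gap: 0.0169
finger_force: 20.4
```

```bash
python3 look.py
```

```text
14.6 [0.41997785 0.05295103 0.1307119 ] 0.01777800033422805 [-0.16609832  0.21597572 -1.32317807] 0.17178129541313794 0.01691850634541496 20.350914001464844
tom [0.53340639 0.03522378 0.12988094] 188 140
bowl bbox wrist [  196     0   444   227 71969]
```

Call:
{"fn": "play_rows", "kwargs": {"deltas": [{"dp": [0, 0, 0], "twist": 0}]}}

```text
t: 14.85
ee_pos: [0.4199, 0.053, 0.1307]
eef_rot: [-3.142, 0.0, 0.018]
ft_force: [-0.4, 0.4, -3.0]
finger_gap: 0.0165
finger_force: 20.6
```

```bash
python3 look.py
```

```text
14.85 [0.41993139 0.05295353 0.13068386] 0.017712858550585464 [-0.42369738  0.37659083 -3.01172822] 0.23457439216431047 0.016546319249837134 20.591435730457306
tom [0.52297492 0.06466688 0.1008023 ] 145 132
bowl bbox wrist [  210     0   430   219 65169]
```

Call:
{"fn": "play_rows", "kwargs": {"deltas": [{"dp": [0, 0, 0], "twist": 0}]}}

```text
t: 15.1
ee_pos: [0.42, 0.053, 0.1307]
eef_rot: [-3.142, -0.0, 0.018]
ft_force: [-0.4, 0.1, -2.9]
finger_gap: 0.0166
finger_force: 20.6
```

```bash
python3 look.py
```

```text
15.1 [0.41999632 0.05297706 0.13070473] 0.017831312575793623 [-0.44709492  0.11385622 -2.87066158] 0.16392278775971023 0.016602747878853494 20.618392825126648
tom [0.52478483 0.0513283  0.09974219] 162 135
bowl bbox wrist [  210     0   430   219 65045]
```

Call:
{"fn": "play_rows", "kwargs": {"deltas": [{"dp": [0, 0, 0], "twist": 0}, {"dp": [0, 0, 0], "twist": 0}, {"dp": [0, 0, 0], "twist": 0}], "hand": 0.194}}

```text
t: 15.55
ee_pos: [0.42, 0.053, 0.1307]
eef_rot: [-3.142, -0.0, 0.018]
ft_force: [0.1, 0.3, -2.0]
finger_gap: 0.0166
finger_force: 17.1
```

```bash
python3 look.py
```

```text
15.55 [0.4200159  0.0529643  0.13072461] 0.017682770313403706 [ 0.08072325  0.29136748 -2.02325274] 0.17866165393007571 0.01659987206046056 17.148864269256592
tom [0.52391392 0.05052926 0.09864574] 158 139
bowl bbox wrist [  210     0   430   219 65155]
```

Call:
{"fn": "play_rows", "kwargs": {"deltas": [{"dp": [0, 0, 0], "twist": 0}, {"dp": [0, 0, 0], "twist": 0}, {"dp": [0, 0, 0], "twist": 0}], "hand": 0.195}}

```text
t: 16.0
ee_pos: [0.42, 0.0529, 0.1307]
eef_rot: [-3.142, 0.0, 0.018]
ft_force: [0.3, -0.6, -2.9]
finger_gap: 0.0167
finger_force: 14.4
```

```bash
python3 look.py
```

```text
16.0 [0.41997358 0.05294339 0.13070238] 0.017708290193541254 [ 0.32181089 -0.64597099 -2.86861403] 0.1461041108104707 0.01671409487599074 14.423465430736542
tom [0.50562187 0.04923523 0.06833582] 159 132
bowl bbox wrist [  419     0   221   219 38357]
```

Call:
{"fn": "play_rows", "kwargs": {"deltas": [{"dp": [0, 0, 0], "twist": 0}, {"dp": [0, 0, 0], "twist": 0}, {"dp": [0, 0, 0], "twist": 0}]}}

```text
t: 16.45
ee_pos: [0.42, 0.053, 0.1307]
eef_rot: [-3.142, -0.0, 0.018]
ft_force: [-0.1, 0.3, -1.9]
finger_gap: 0.0167
finger_force: 14.5
```

```bash
python3 look.py
```

```text
16.45 [0.42003428 0.05298476 0.13072029] 0.017790630564525678 [-0.09497431  0.27861861 -1.85624659] 0.09761622553257937 0.016740008164594256 14.544578790664673
tom [0.53317572 0.05629275 0.02659588] 136 120
bowl bbox wrist [  419     0   221   219 38352]
```

Call:
{"fn": "play_rows", "kwargs": {"deltas": [{"dp": [0, 0, 0], "twist": 0}, {"dp": [0, 0, 0], "twist": 0}, {"dp": [0, 0, 0], "twist": 0}], "hand": 0.196}}

```text
t: 16.9
ee_pos: [0.42, 0.053, 0.1307]
eef_rot: [-3.142, -0.0, 0.018]
ft_force: [0.1, -0.2, -1.0]
finger_gap: 0.0168
finger_force: 11.0
```

```bash
python3 look.py
```

```text
16.9 [0.42003199 0.05299696 0.1307353 ] 0.01772462214152526 [ 0.11417907 -0.21994839 -1.04692953] -0.019327490738013153 0.01675837182044432 10.98369151353836
tom [0.52864201 0.05731791 0.02690069] 68 115
bowl bbox wrist [  419     0   221   219 38346]
```

The tomato is in the dish, near its middle. I'll firm up the grip and lift clear.

Call:
{"fn": "play_rows", "kwargs": {"deltas": [{"dp": [0, 0, 0], "twist": 0}, {"dp": [0, 0, 0], "twist": 0}, {"dp": [0, 0, -0.005], "twist": 0}, {"dp": [0, 0, -0.01], "twist": 0}, {"dp": [0, 0, -0.015], "twist": 0}, {"dp": [0, 0, -0.02], "twist": 0}, {"dp": [0, 0, -0.02], "twist": 0}, {"dp": [0, 0, -0.015], "twist": 0}, {"dp": [0, 0, -0.01], "twist": 0}, {"dp": [0, 0, -0.005], "twist": 0}, {"dp": [0, 0, 0], "twist": 0}], "hand": 0.187}}

```text
t: 18.15
ee_pos: [0.4201, 0.053, 0.2311]
eef_rot: [-3.142, -0.001, 0.018]
ft_force: [-0.3, -0.4, -2.2]
finger_gap: 0.0169
finger_force: 25.2
```

```bash
python3 look.py; python3 - <<'E'
from h import *
im=cv2.resize(bot.camera('top')[140:300,320:480],(390,390));b=cv2.resize(bot.camera('side')[70:230,290:450],(390,390))
cv2.imwrite('pics/c6.png',np.hstack([im,b])[:,:,::-1])
E
```

```text
18.15 [0.42011515 0.05296932 0.23113713] 0.017696793482683937 [-0.31937407 -0.37068504 -2.23756733] 0.07417500473212546 0.016931856551956226 25.230088233947754
tom [0.52622633 0.05950918 0.02992477] 77 132
bowl bbox wrist [  226     0   414   209 50394]
```

View pics/c6.png

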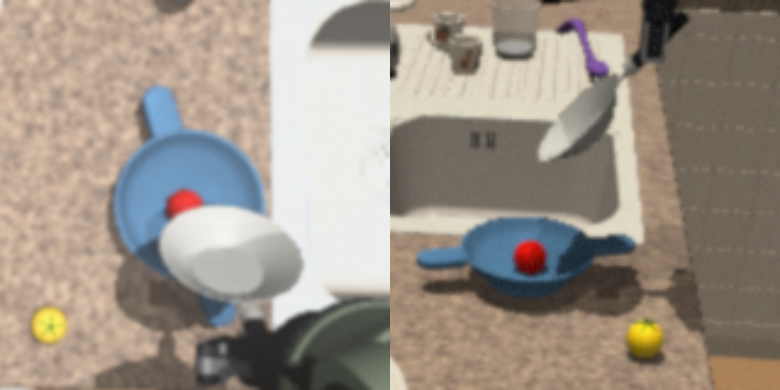

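Views: the tomato sits in the dish (crop 185,205) and the pan hangs tipped about 55° and clear. I'll carry it back to its place on the left.

Call:
{"fn": "play_rows", "kwargs": {"deltas": [{"dp": [0.003, -0.006, 0], "twist": 0}, {"dp": [0.005, -0.012, 0], "twist": 0}, {"dp": [0.007, -0.018, 0], "twist": 0}, {"dp": [0.009, -0.022, 0], "twist": 0}, {"dp": [0.01, -0.024, 0], "twist": 0}, {"dp": [0.011, -0.025, 0], "twist": 0}, {"dp": [0.011, -0.025, 0], "twist": 0}, {"dp": [0.01, -0.024, 0], "twist": 0}, {"dp": [0.009, -0.022, 0], "twist": 0}, {"dp": [0.007, -0.018, 0], "twist": 0}, {"dp": [0.005, -0.012, 0], "twist": 0}, {"dp": [0.004, -0.006, 0], "twist": 0}, {"dp": [0.003, -0.003, 0], "twist": 0}, {"dp": [0, 0, 0.01], "twist": 0}, {"dp": [0, 0, 0.02], "twist": 0}, {"dp": [0, 0, 0.03], "twist": 0}, {"dp": [0, 0, 0.03], "twist": 0}, {"dp": [0, 0, 0.02], "twist": 0}, {"dp": [0, 0, 0.01], "twist": 0}, {"dp": [0, 0, 0], "twist": 0}]}}

```text
t: 20.4
ee_pos: [0.5095, 0.2708, 0.1096]
eef_rot: [3.14, 0.002, 0.017]
ft_force: [0.1, 0.2, -2.3]
finger_gap: 0.0166
finger_force: 25.3
```

```bash
python3 - <<'E'
from h import *
rep()
S=bot.camera('side');K,R,o=cam('side')
G=bot.read_state()['ee_pos']+[0,0,.033]
# pan lip by side view: project lip for several tilts
for th in(45,50,55,60,65,70):
    t=np.radians(th);L=G+[.16*np.cos(t),0,-.16*np.sin(t)];q=K@(R.T@(L-o));print(th,L,q[:2]/q[2])
roi=(290,130,420,290)
g=mask(S,(0,0,90),(180,40,255),roi);n,l,s,c=cv2.connectedComponentsWithStats(g);j=np.argsort(-s[1:,4])[:4]+1;print(s[j])
cv2.imwrite('pics/c7.png',S[:,:,::-1])
E
```

```text
20.4 [0.50952452 0.27076058 0.10955642] 0.01732300338656323 [ 0.09981753  0.20149138 -2.27181169] 0.16668372038471013 0.016580378148152466 25.29315859079361
45 [0.62323307 0.27119719 0.03060164] [297.45880239 218.49967755]
50 [0.612942   0.27119719 0.02117161] [302.1547356  222.35446369]
55 [0.60186821 0.27119719 0.0126744 ] [307.16120242 225.85605655]
60 [0.59009598 0.27119719 0.00517466] [312.44606491 228.98851958]
65 [ 0.5777149   0.27119719 -0.00127052] [317.97685933 231.73770707]
70 [ 0.56481921  0.27119719 -0.0066121 ] [323.72083057 234.09115755]
[[ 290  130   56   41 1681]
 [ 361  130   33   42  983]
 [ 302  183   42   46  778]
 [ 290  217   13   56  366]]
```

Call:
{"fn": "play_rows", "kwargs": {"deltas": [{"dp": [0, 0, 0.005], "twist": 0}, {"dp": [0, 0, 0.004], "twist": 0}, {"dp": [-0.008, 0, 0.006], "twist": 0}, {"dp": [-0.008, 0, 0.006], "twist": 0}, {"dp": [-0.005, 0, 0.005], "twist": 0}, {"dp": [-0.005, 0, 0.005], "twist": 0}, {"dp": [0, 0, 0], "twist": 0}]}}

```text
t: 21.15
ee_pos: [0.483, 0.2713, 0.0793]
eef_rot: [3.141, 0.001, 0.019]
ft_force: [-2.4, -0.4, 3.2]
finger_gap: 0.0163
finger_force: 25.4
```

Call:
{"fn": "play_rows", "kwargs": {"deltas": [{"dp": [-0.005, 0, 0.005], "twist": 0}, {"dp": [-0.005, 0, 0.005], "twist": 0}, {"dp": [-0.008, 0, 0.008], "twist": 0}, {"dp": [-0.008, 0, 0.008], "twist": 0}, {"dp": [-0.007, 0, 0.0095], "twist": 0}, {"dp": [-0.007, 0, 0.0095], "twist": 0}, {"dp": [-0.005, 0, 0.0105], "twist": 0}, {"dp": [0, 0, 0], "twist": 0}]}}

```text
t: 21.95
ee_pos: [0.4378, 0.2701, 0.0229]
eef_rot: [3.141, 0.002, 0.019]
ft_force: [-2.0, -0.0, 0.9]
finger_gap: 0.0165
finger_force: 24.0
```

```bash
python3 look.py; python3 - <<'E'
from h import *
t=bot.camera('top')
b=big(mask(t,(100,80,40),(125,255,255),(340,160,440,290)));print('dish px',b.mean(0),len(b))
E
```

```text
21.95 [0.43781318 0.2701371  0.02291611] 0.018792800391775444 [-1.95604983 -0.04076158  0.85722344] 0.27216276083675484 0.01654351081141413 24.04659390449524
tom [0.52353783 0.05658968 0.02824613] 144 130
bowl bbox wrist [  188     0   266   206 40625]
dish px [397.32738285 223.92795665] 3137
```

Call:
{"fn": "play_rows", "kwargs": {"deltas": [{"dp": [-0.005, 0, 0.01], "twist": 0}, {"dp": [-0.003, 0, 0.008], "twist": 0}, {"dp": [-0.001, 0, 0.006], "twist": 0}, {"dp": [-0.001, 0, 0.005], "twist": 0}, {"dp": [0, 0, 0.003], "twist": 0}, {"dp": [0, 0, 0], "twist": 0}, {"dp": [0, 0, 0], "twist": 0}]}}

```text
t: 22.85
ee_pos: [0.4292, 0.2701, -0.0078]
eef_rot: [3.142, 0.0, 0.018]
ft_force: [-0.9, 0.1, -0.3]
finger_gap: 0.0163
finger_force: 24.0
```

```bash
python3 look.py
```

```text
22.85 [ 0.42919937  0.27014293 -0.00777243] 0.017649656236429445 [-0.93640648  0.05899787 -0.27492032] 0.20510126195920667 0.016312772592917815 23.973496556282043
tom [0.52356381 0.05672726 0.02838823] 143 130
bowl bbox wrist [  158     0   326   209 47447]
```

Call:
{"fn": "play_rows", "kwargs": {"deltas": [{"dp": [0, 0, 0.001], "twist": 0}, {"dp": [0, 0, 0], "twist": 0}, {"dp": [0, 0, 0], "twist": 0}, {"dp": [0, 0, 0], "twist": 0}], "hand": 0.25}}

```text
t: 23.4
ee_pos: [0.4292, 0.2702, -0.0088]
eef_rot: [-3.141, -0.0, 0.018]
ft_force: [-0.2, 0.8, -0.8]
finger_gap: 0.0213
finger_force: 0.0
```

Call:
{"fn": "play_rows", "kwargs": {"deltas": [{"dp": [0, 0, 0], "twist": 0}, {"dp": [0, 0, 0], "twist": 0}, {"dp": [0, 0, 0], "twist": 0}, {"dp": [0, 0, -0.01], "twist": 0}, {"dp": [0, 0, -0.02], "twist": 0}, {"dp": [0, 0, -0.03], "twist": 0}, {"dp": [0, 0, -0.03], "twist": 0}, {"dp": [0, 0, -0.03], "twist": 0}, {"dp": [0, 0, -0.01], "twist": 0}, {"dp": [0, 0, 0], "twist": 0}], "hand": 0.5}}

```text
t: 24.4
ee_pos: [0.4298, 0.2705, 0.1229]
eef_rot: [-3.14, -0.002, 0.017]
ft_force: [0.1, -0.1, -0.3]
finger_gap: 0.0425
finger_force: 0.0
```

```bash
python3 - <<'E'
from h import *
rep()
w,t,S=bot.camera('wrist'),bot.camera('top'),bot.camera('side')
a=red(t,(340,150,460,290));b=red(S,(290,140,400,230));print('tom',tri({'top':a.mean(0),'side':b.mean(0)}))
C=cam('top')
b=big(mask(t,(100,80,40),(125,255,255),(340,160,440,290)))
P=ray(C,b,.037)[:,:2];a=axis(P);a*=np.sign(a[0]);c=P.mean(0);q=(P-c)@a
print('dish',c+a*(q.max()+q.min())/2,c,'yaw',np.arctan2(a[1],a[0]))
# pan bowl
g=big(mask(t,(0,0,110),(180,30,255),(270,190,335,245)));(u,v),(p,r),an=cv2.fitEllipse(cv2.convexHull(g.astype(np.int32)));print('bowl',(u,v),p,r,ray(C,[(u,v)],.024))
cv2.imwrite('pics/c8.png',np.hstack([cv2.resize(t[140:300,180:480],(480,256)),cv2.resize(S[140:270,290:440],(295,256))])[:,:,::-1])
E
```

```text
24.4 [0.42981134 0.27049374 0.12285698] 0.01749198471856772 [ 0.11489429 -0.05682743 -0.33825136] -0.0004373626527620336 0.04247912062009384 0.0
tom [0.52348376 0.05663547 0.02826969]
dish [0.52571918 0.05455946] [0.52464262 0.05424424] yaw 0.28484393264584124
bowl (304.2613525390625, 219.84564208984375) 46.780704498291016 47.134281158447266 [[0.53045581 0.27186728 0.024     ]]
```

View pics/c8.png

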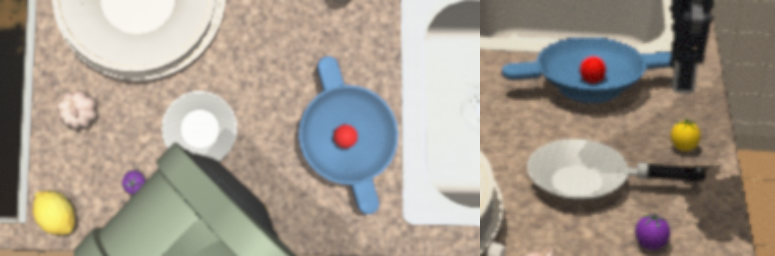

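The pan stands upright at (199,130) in the top crop and the tomato is in the middle of the dish. Next is the near ear.

Call:
{"fn": "play_rows", "kwargs": {"deltas": [{"dp": [0.0005, 0.015, 0], "twist": 0}, {"dp": [0.0005, 0.03, 0], "twist": 0}, {"dp": [0.0005, 0.032, 0], "twist": 0}, {"dp": [0.0005, 0.032, 0], "twist": 0}, {"dp": [0.0005, 0.032, 0], "twist": 0}, {"dp": [0.0005, 0.032, 0], "twist": 0}, {"dp": [0.001, 0.03, 0], "twist": 0}, {"dp": [0.0005, 0.02, 0], "twist": 0}, {"dp": [0.0005, 0.013, 0], "twist": 0}, {"dp": [0, 0.005, 0], "twist": 0}, {"dp": [0, 0, 0], "twist": -0.089}, {"dp": [0, 0, 0], "twist": -0.089}, {"dp": [0, 0, 0], "twist": -0.089}, {"dp": [0, 0, 0], "twist": 0}, {"dp": [0, 0, 0], "twist": 0}], "hand": 0.75, "squeeze": 120}}

```text
t: 26.05
ee_pos: [0.4381, 0.0293, 0.1209]
eef_rot: [-3.141, 0.001, 0.282]
ft_force: [0.3, -1.0, -0.3]
finger_gap: 0.0644
finger_force: 0.0
```

```bash
python3 - <<'E'
from h import *
rep();s=bot.read_state();print(s['joints'])
C=cam('wrist');w=bot.camera('wrist')
b=big(mask(w,(100,80,40),(125,255,255)))
P=ray(C,b,.039)[:,:2]
# ear points: those > 76 mm from nominal centre toward robot
c=np.array([.5255,.0545]);r=np.linalg.norm(P-c,axis=1);k=(r>.080)&(P[:,0]<.47)&(r<.1)
E=P[k];e=E.mean(0);print(len(E),e,np.linalg.norm(e-c),'dir',np.arctan2(*(c-e)[::-1]))
a=axis(P[(r<.125)&(r>.08)&(P[:,0]<.47)]);n=np.array([-np.sin(.285),np.cos(.285)]);print('width',np.ptp(E@n),'axis',np.arctan2(a[1],a[0]), 'rmax',r[P[:,0]<.47].max())
y=s['eef_rot'][2];x=np.array([np.cos(y),np.sin(y)]);d=e-s['ee_pos'][:2];print('to ear: dx',d@x,'dy',d@[x[1],-x[0]])
E
```

```text
26.05 [0.43810562 0.02927644 0.12089716] 0.2821416985333707 [ 0.2958738  -1.03476864 -0.27536819] -0.010077337094121876 0.06436231462709766 0.0
[ 0.03324605  0.38899783 -0.29118363  2.14594003  0.1854027   0.6303579
 -1.67635908]
1029 [0.43929291 0.03049262] 0.08948751914714831 dir 0.2716032472048785
width 0.030801947538475524 axis -2.7950210115934064 rmax 0.11710799827055694
to ear: dx 0.0014789499083705984 dy -0.0008375380570301808
```

Call:
{"fn": "play_rows", "kwargs": {"deltas": [{"dp": [0, -0.001, 0.02], "twist": 0}, {"dp": [0, 0, 0.025], "twist": 0}, {"dp": [0, 0, 0.025], "twist": 0}, {"dp": [0, 0, 0.02], "twist": 0}, {"dp": [0, 0, 0.015], "twist": 0}, {"dp": [0, 0, 0.01], "twist": 0}, {"dp": [0, 0, 0.006], "twist": 0}, {"dp": [0, 0, 0.002], "twist": 0}, {"dp": [0, 0, 0], "twist": 0}, {"dp": [0, 0, 0], "twist": 0}]}}

```text
t: 27.1
ee_pos: [0.4384, 0.0302, -0.0013]
eef_rot: [3.141, -0.001, 0.284]
ft_force: [-0.0, 1.1, 0.2]
finger_gap: 0.0639
finger_force: 0.0
```

Call:
{"fn": "play_rows", "kwargs": {"deltas": [{"dp": [0, 0, 0], "twist": 0}, {"dp": [0, 0, 0], "twist": 0}, {"dp": [0, 0, 0], "twist": 0}, {"dp": [0, 0, 0], "twist": 0}, {"dp": [0, 0, 0], "twist": 0}], "hand": 0.48}}

```text
t: 27.6
ee_pos: [0.4381, 0.0303, -0.0018]
eef_rot: [-3.142, -0.0, 0.285]
ft_force: [0.0, -0.2, 0.0]
finger_gap: 0.0411
finger_force: 0.0
```

Call:
{"fn": "play_rows", "kwargs": {"deltas": [{"dp": [0, 0, 0], "twist": 0}, {"dp": [0, 0, 0], "twist": 0}, {"dp": [0, 0, 0], "twist": 0}, {"dp": [0, 0, 0], "twist": 0}, {"dp": [0, 0, 0], "twist": 0}, {"dp": [0, 0, 0], "twist": 0}], "hand": 0, "squeeze": 120}}

```text
t: 28.2
ee_pos: [0.4381, 0.0301, -0.0017]
eef_rot: [3.141, 0.0, 0.285]
ft_force: [-1.8, -1.1, 6.5]
finger_gap: 0.0293
finger_force: 117.8
```

```bash
python3 - <<'E'
from h import *
rep()
t,S=bot.camera('top'),bot.camera('side')
a=red(t,(340,150,460,290));b=red(S,(290,140,400,230));print('tom',tri({'top':a.mean(0),'side':b.mean(0)}))
b=big(mask(t,(100,80,40),(125,255,255),(340,160,440,290)));print(len(b),b.min(0),b.max(0))
E
```

```text
28.2 [ 0.43808524  0.03014965 -0.00165542] 0.2846482367011627 [-1.83734399 -1.1073772   6.51841951] 0.24895122499315134 0.029338910686648623 117.84682592377067
tom [0.52339618 0.05701667 0.02858527]
2914 [367. 176.] [427. 257.]
```

Call:
{"fn": "play_rows", "kwargs": {"deltas": [{"dp": [0, 0, -0.001], "twist": 0}, {"dp": [0, 0, -0.002], "twist": 0}, {"dp": [0, 0, -0.003], "twist": 0}, {"dp": [0, 0, -0.003], "twist": 0}, {"dp": [0, 0, -0.003], "twist": 0}, {"dp": [0, 0, -0.002], "twist": 0}, {"dp": [0, 0, -0.001], "twist": 0}, {"dp": [0, 0, 0], "twist": 0}]}}

```text
t: 29.1
ee_pos: [0.4382, 0.0302, 0.0133]
eef_rot: [3.142, -0.0, 0.285]
ft_force: [-0.1, 0.0, -3.0]
finger_gap: 0.0296
finger_force: 118.6
```

```bash
cat > tom.py <<'E'
from h import *
rep()
t,S=bot.camera('top'),bot.camera('side')
a=red(t,(340,150,460,290));b=red(S,(270,70,420,230));T=tri({'top':a.mean(0),'side':b.mean(0)})
s=bot.read_state();y=s['eef_rot'][2];c=s['ee_pos'][:2]+.0905*np.array([np.cos(y),np.sin(y)])
print('tom',T,'dish nominal',c,'off',T[:2]-c,'height above grip',T[2]-s['ee_pos'][2],len(a),len(b))
# dish far ear / near heights by side view extremes
m=big(mask(S,(95,80,40),(125,255,255),(270,50,420,210)));print('side dish bbox',m.min(0),m.max(0),len(m))
E
python3 tom.py
```

```text
29.1 [0.43819886 0.03023876 0.01334827] 0.2847147280295508 [-0.05817757  0.04000103 -3.04546086] 0.2492277769773159 0.02956729798794397 118.59517280012369
tom [0.52329702 0.05712311 0.04148114] dish nominal [0.52494988 0.05562282] off [-0.00165285  0.00150029] height above grip 0.02831773270375123 152 131
side dish bbox [302. 154.] [378. 187.] 1303
```

Call:
{"fn": "play_rows", "kwargs": {"deltas": [{"dp": [0, 0, -0.002], "twist": 0}, {"dp": [0, 0, -0.004], "twist": 0}, {"dp": [0, 0, -0.006], "twist": 0}, {"dp": [0, 0, -0.008], "twist": 0}, {"dp": [0, 0, -0.009], "twist": 0}, {"dp": [0, 0, -0.009], "twist": 0}, {"dp": [0, 0, -0.009], "twist": 0}, {"dp": [0, 0, -0.009], "twist": 0}, {"dp": [0, 0, -0.009], "twist": 0}, {"dp": [0, 0, -0.009], "twist": 0}, {"dp": [0, 0, -0.009], "twist": 0}, {"dp": [0, 0, -0.008], "twist": 0}, {"dp": [0, 0, -0.006], "twist": 0}, {"dp": [0, 0, -0.004], "twist": 0}, {"dp": [0, 0, -0.002], "twist": 0}, {"dp": [0, 0, 0], "twist": 0}, {"dp": [0, 0, 0], "twist": 0}]}}

```text
t: 30.9
ee_pos: [0.438, 0.0302, 0.116]
eef_rot: [-3.141, 0.0, 0.285]
ft_force: [0.4, -0.2, -3.5]
finger_gap: 0.0296
finger_force: 118.6
```

```bash
python3 tom.py
```

```text
30.9 [0.43799703 0.03024171 0.1159834 ] 0.2848163581109744 [ 0.36003215 -0.19811947 -3.48796571] 0.2284613452556914 0.029573360829430653 118.62527970224619
tom [0.52366884 0.05707293 0.14494666] dish nominal [0.52480167 0.05564643] off [-0.00113283  0.0014265 ] height above grip 0.029001661894624442 201 139
side dish bbox [301. 119.] [381. 149.] 1301
```

Call:
{"fn": "play_rows", "kwargs": {"deltas": [{"dp": [0, 0.0005, 0], "twist": -0.005}, {"dp": [0, 0.0009, 0], "twist": -0.01}, {"dp": [0, 0.0014, 0], "twist": -0.015}, {"dp": [0, 0.0018, 0], "twist": -0.02}, {"dp": [0, 0.0023, 0], "twist": -0.025}, {"dp": [0, 0.0027, 0], "twist": -0.03}, {"dp": [0.0001, 0.0032, 0], "twist": -0.035}, {"dp": [0.0001, 0.0036, 0], "twist": -0.04}, {"dp": [0.0001, 0.0036, 0], "twist": -0.04}, {"dp": [0.0001, 0.0036, 0], "twist": -0.04}, {"dp": [0.0001, 0.0036, 0], "twist": -0.04}, {"dp": [0.0001, 0.0036, 0], "twist": -0.04}, {"dp": [0.0001, 0.0036, 0], "twist": -0.04}, {"dp": [0.0001, 0.0036, 0], "twist": -0.04}, {"dp": [0.0001, 0.0036, 0], "twist": -0.04}, {"dp": [0.0001, 0.0036, 0], "twist": -0.04}, {"dp": [0.0001, 0.0036, 0], "twist": -0.04}, {"dp": [0.0001, 0.0036, 0], "twist": -0.04}, {"dp": [0.0001, 0.0036, 0], "twist": -0.04}, {"dp": [0.0001, 0.0036, 0], "twist": -0.04}]}}

```text
t: 33.0
ee_pos: [0.4722, -0.0178, 0.1162]
eef_rot: [3.142, -0.0, 0.947]
ft_force: [0.0, 0.3, -3.2]
finger_gap: 0.0297
finger_force: 118.6
```

Call:
{"fn": "play_rows", "kwargs": {"deltas": [{"dp": [0.0001, 0.0036, 0], "twist": -0.04}, {"dp": [0.0001, 0.0036, 0], "twist": -0.04}, {"dp": [0.0001, 0.0036, 0], "twist": -0.04}, {"dp": [0.0001, 0.0036, 0], "twist": -0.04}, {"dp": [0.0001, 0.0036, 0], "twist": -0.04}, {"dp": [0.0001, 0.0036, 0], "twist": -0.04}, {"dp": [0.0001, 0.0036, 0], "twist": -0.04}, {"dp": [0.0001, 0.0036, 0], "twist": -0.04}, {"dp": [0.0001, 0.0036, 0], "twist": -0.04}, {"dp": [0.0001, 0.0036, 0], "twist": -0.04}, {"dp": [0.0001, 0.0036, 0], "twist": -0.04}, {"dp": [0.0001, 0.0036, 0], "twist": -0.04}, {"dp": [0, 0.0032, 0], "twist": -0.035}, {"dp": [0, 0.0027, 0], "twist": -0.03}, {"dp": [0, 0.0023, 0], "twist": -0.025}, {"dp": [0, 0.0018, 0], "twist": -0.02}, {"dp": [0, 0.0014, 0], "twist": -0.015}, {"dp": [0, 0.0009, 0], "twist": -0.01}, {"dp": [0, 0.0005, 0], "twist": -0.005}, {"dp": [0, 0, 0], "twist": 0}]}}

```text
t: 35.0
ee_pos: [0.5246, -0.0343, 0.1162]
eef_rot: [-3.142, -0.0, 1.565]
ft_force: [-0.0, -0.4, -3.0]
finger_gap: 0.0293
finger_force: 118.6
```

Call:
{"fn": "play_rows", "kwargs": {"deltas": [{"dp": [0, 0, 0], "twist": 0}, {"dp": [0, 0, 0], "twist": 0}, {"dp": [0, 0, 0], "twist": 0}, {"dp": [0, 0, 0], "twist": 0}, {"dp": [0, 0, 0], "twist": 0}, {"dp": [0, 0, 0], "twist": 0}, {"dp": [0, 0, 0], "twist": 0}, {"dp": [0, 0, 0], "twist": 0}, {"dp": [0, 0, 0], "twist": 0}, {"dp": [0, 0, 0], "twist": 0}, {"dp": [0, 0, 0], "twist": 0}, {"dp": [0, 0, 0], "twist": 0}]}}

```text
t: 36.2
ee_pos: [0.5246, -0.0343, 0.1162]
eef_rot: [-3.142, -0.0, 1.565]
ft_force: [-0.5, -0.5, -3.2]
finger_gap: 0.0296
finger_force: 118.6
```

```bash
python3 tom.py; python3 - <<'E'
from h import *
t=bot.camera('top');b=big(mask(t,(100,80,40),(125,255,255),(310,150,470,290)));P=ray(cam('top'),b,.155)[:,:2];a=axis(P);print('yaw',np.arctan2(a[1],a[0]),len(b),P.min(0),P.max(0))
g=big(mask(t,(0,0,110),(180,30,255),(270,190,335,245)));(u,v),(p,r),an=cv2.fitEllipse(cv2.convexHull(g.astype(np.int32)));print('bowl',(u,v),p,r)
E
```

```text
36.2 [ 0.52457861 -0.0343163   0.11621194] 1.564750913680116 [-0.4721419  -0.48802255 -3.22747032] 0.04623406270793166 0.02959970061109981 118.59519694000483
tom [0.52399156 0.05505076 0.14535175] dish nominal [0.52511057 0.05613867] off [-0.00111901 -0.00108791] height above grip 0.02917369583014276 201 150
side dish bbox [319. 113.] [377. 153.] 1237
yaw 1.5821717944342262 3965 [ 0.45543936 -0.03788176] [0.59480951 0.17367756]
bowl (304.1567687988281, 220.2377166748047) 47.106815338134766 47.81025314331055
```

The dish is level and held at 0.117 m, with its free ear at +y. The tomato is about 2 mm off centre, and the pan stands where I put it.

```bash
python3 -c "
from bench import bot
print(bot.sign_off())"
```

```text
the job is handed in; nothing more can be done
None
```

The job is handed in (no verdict came back): the tomato is in the dish about 2 mm off centre, the pan is upright on the worktop and let go, and the dish is held level and still, about 117 mm up, with its free ear pointing left.

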